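# Close the polisher's guard: tongue into the interlock switch

### The arm

A 6-joint arm with a two-finger parallel gripper is mounted at the origin on a cart in front of the work surface, level with it; the furniture and walls round the work are solid. World frame = base frame: x ahead of the robot, y to its left, z up, the work surface at z = 0. Lengths are in m, angles in degrees, forces in N, time in s.
With the tool pointing down it reaches from about 0.375 to 0.9 m from the base axis. Payload 3.1 kg.
Tool frame: the origin (TCP) lies midway between the tips of the shut fingers; the grasp point (between the pads) lies 19 mm behind it; z points along the fingers, y is the direction in which the jaws open and shut (so a half turn about z gives the same grasp; the last joint's range is limited). The gripper opens to 87 mm and grips with 3 to 60 N. Pads are 19 mm wide; open, the fingers measure 117 mm over their backs; the gripper's body (75 mm by 190 mm) begins 51 mm behind the grasp point.
Start: joints at [-86.373, 30.224, 82.088, -0, 67.689, -10.227], TCP at [0.15, -0.607, 0.223] pointing down, gripper open.
Joint ranges: [-176.69, 176.69], [-43.24, 126.21], [12.49, 139.97], [-82, 262], [0, 151.66], [-163.58, 163.58]. Speed limits (degrees/s): [159.86, 159.86, 180, 180, 180, 180].

### API

Orientations are given as a 3x3 rotation matrix whose columns are the frame's x, y, z axes.
In Python, from rig import status, vision, bot, models gives the robot as it stands.
- The arm moves only by the tool send_rows, never from a script. Its argument "moves" is a list of rows, each a list of 7 numbers: the shift along the tool's x, y, z in units of 25 mm (1.0 is 25 mm), then the turn, a rotation vector about the tool's x, y, z in units of 10 degrees (1.0 is 10 degrees), then the closure, from -1 (fully open) to 1 (shut), so that 0 is half open. In form: [[dx, dy, dz, rx, ry, rz, hand], ...]. A call has 1 to 12 rows; each row shifts and turns the commanded pose from where the row before left it, along the tool's axes as they then stand; what a row does not reach is not made up. A row lasts 1/8 s, in which the tool goes at most 62.5 mm and 10.7 degrees, less where a joint would pass 70% of its speed; a pose out of reach is approached as far as the arm can. A call is refused whole if a number of a shift passes 1 or a number of a turn 1, either way. A call with a gripper value outside its range is refused whole. The fingers move at their own pace and stop on an object; the grip force is fixed at half the most. Time passes only in rows, so rows that do not move let the fingers close. It gives the time, the measured TCP pose, the force and the opening at its end, in the units of the state.
- status.read_state(): the state, without advancing time (a new reading comes with each control period).
- vision.capture(name): name is "scene" or "side" or "wrist"; returns a dict with "img" (420x560x3 uint8, red, green, blue), "depth" (420x560 float32, m along the optical axis (not along the pixel's ray), 0 where there is no reading), "fx", "fy", "cx", "cy" (pixels), "pose" (4x4, takes a point from camera to world coordinates); the wrist camera has in their place "hand_eye" (4x4, takes a point from camera to tool coordinates, whose origin is the TCP and whose axes are the flange's). Camera axes: x right, y up, looking along -z (the intrinsics and any distortion apply to the point x, -y, -z); pixel columns grow to the right and rows downward; lengths in m; the calibration is good to about 2 mm. A picture is of the moment at which its call begins: read the wrist's pose just before it.
- bot.hand_in(): hands the job in, once; it reports no verdict.
Trained networks look in the newest picture that a camera, given by its name, has taken for a name from the list of things; names that differ only in an ending like _2 or _b are one class to them, and where a whole thing is asked for, a point or a joint stands for the part that bears it (a point fixed in the world has none). Each returns a list of dicts, best first, with "confidence" (0 to 1); they miss things now and then, are a little off and sometimes report something else, mostly with a low value. They report only what shows in the picture. A call takes as long as a camera call.
- models.masks_of(camera, name): "mask" (420x560 bool, what is visible of it) and "extent" ([left, top, right, bottom] in pixels, round what is visible of it).
- models.landmark_of(camera, name): "point" ([column, row] in pixels: a listed point, or the origin of a listed thing).
The state is a dict: "time_s": time; "joint_positions": joint angles; "qvel": joint speeds; "tau": joint torques, N m; "position": TCP position; "tcp_rot": TCP orientation; "force": force on the tool from outside, world axes, zero at the start; "moment": the same for the moment, N m; "opening": opening from 0.0 (shut) to 1.0 (fully open).
Only numpy, scipy, OpenCV 4.12 (cv2) and the standard library are available. Lean on these libraries where they do the work, as an engineer would, in place of code of your own. Each camera call takes 0.05 s, during which the arm holds its last target.

### The job

Put the lift-off guard back over the polishing wheel so that the flat steel tongue on its side goes straight down into the slot of the interlock switch, and press it fully home until the tongue snaps in and the guard stands flush on the base plate. Do not tip the guard over; let go of it, and leave the other things on the bench where they are.

Things in the scene. Friction and masses are not known exactly. Their poses are not given: they have to be found in the camera images.
- polisher: Bench polisher, fixed. Grey base plate 130 (x) x 206 (y, from -90 to +116) x 10 mm thick. Origin on the plate's underside below the middle of the grey felt wheel (60 mm dia, 14 wide, axis along y at height 55). z up, +y to the motor, which stands at y = 48 to 120 mm, 89 mm high. The interlock switch stands at the -y end, parallel to the plate.
- switch_nominal (a point): Nominal middle of the slot in the top of the interlock switch, a fixed grey box 60 (x) x 34 (y) mm; at (0, -54, 70) mm of the polisher, in the top face. Slot 33 mm along x, 7 along y, lips rounded 2 mm. The switch is screwed on through long holes: the real slot lies up to 10 mm from this point, either way along the polisher's y (x is true). Not reported: see it or feel for it.
- guard: Loose guard, 0.24 to 0.4 kg, standing on the bench: grey hood 96 (x) x 54 (y) x 90 mm, open below and at +y (for the spindle), clear slanted pane at -x. Origin at the middle of its underside, z up. Closed, its axes are parallel to the polisher's and its origin is 10 mm above the bench, over the wheel, as far along y as the switch is shifted; wheel clears it up to 15 mm off in y.
- guard_handle (a point): Grip point on the guard's handle, a straight black bar 14 (x) x 14 (z) x 78 mm (y, from -70 to +8 mm of the guard's origin), its centre 126 mm above the underside, 29 mm clear over the hood; posts at y = 0 and -54. This point is at (0, -50, 126) mm, above the tongue; pinch the bar here across x, about 40 to 50 N.
- tongue_tip (a point): Middle of the tongue's rounded lower edge, at (0, -54, 30) mm of the guard. The steel tongue hangs down from a strap: 30 mm wide (x), 5 thick (y), with a window. If it misses the slot it lands on the switch's flat top with the guard's origin 40 mm above the bench. In the slot it runs free for 7 mm, then meets a sprung roller, which snaps into the window at the end.
- switch_plunger (a joint): Travel of the sprung plunger in the switch (m): 0 with no tongue, about 0.008 with the tongue fully home (30 mm deep, guard flush on the plate). Pressing past roller and plunger takes about 10 to 25 N; the guard's weight alone is not enough, and the plunger pushes the tongue back up if it has not snapped in.
- doming_block: cube of steel, 42 mm; a loose bystander, origin under its middle; leave it alone
- round_pliers: small pliers lying flat, 142 mm long; a loose bystander, origin under its middle; leave it alone
- copper_bangle: wire ring, 66 mm across; a loose bystander, origin under its middle; leave it alone
- steel_block: flat square steel block, 64 x 64 x 20 mm; a loose bystander, origin under its middle; leave it alone
- ring_cone: white cone standing up, 100 mm tall; a loose bystander, origin under its middle; leave it alone
- bench_brush: wooden brush lying on its side, 186 mm long; a loose bystander, origin under its middle; leave it alone

How it is judged:
By the outcome, as a careful person would: the job done as asked, in the order asked, and still so for the second after the job is handed in, with the robot touching nothing.
It also fails if it takes over 58 s, if anything falls off the work surface, if the arm or the gripper's body presses on something with over 40 N, if the wrist force passes 120 N, or if a joint passes its speed limit or range.

## Working session

There is one attempt and no reset: what is moved stays moved. The work goes in short steps, Python scripts to look and compute and a tool call to move; the robot and the scene stay as the last step left them, time stands still between calls to the robot, and variables do not carry over. Pictures are saved under pics/ and viewed, and the job is handed in when it is done.

Besides the shell and the picture viewer there is one more tool, called after "Request:" by a JSON object that holds its "api" and its "payload". send_rows: Moves the arm, as the interface text tells. Its arguments: {"type":"object","properties":{"moves":{"type":"array"}},"required":["moves"]}

```bash
mkdir -p pics; ls
cat > h.py <<'E'
import numpy as np, cv2
from rig import status, vision, bot, models
def cap(n,fn=None):
    s=status.read_state(); c=vision.capture(n)
    if n=="wrist":
        T=np.eye(4);T[:3,:3]=np.array(s["tcp_rot"]);T[:3,3]=s["position"];c["pose"]=T@np.array(c["hand_eye"])
    if fn: cv2.imwrite("pics/"+fn,c["img"][:,:,::-1])
    return c
def pts(c,u,v,d=None):
    u=np.asarray(u,float);v=np.asarray(v,float)
    if d is None: d=c["depth"][v.astype(int),u.astype(int)]
    p=np.stack([(u-c["cx"])/c["fx"]*d,-(v-c["cy"])/c["fy"]*d,-d,np.ones_like(d)],-1)
    return (p@np.array(c["pose"]).T)[...,:3]
def ray(c,u,v):
    o=np.array(c["pose"])[:3,3]; return o,pts(c,np.array([u]),np.array([v]),np.array([1.]))[0]-o
def atz(c,u,v,z):
    o,d=ray(c,u,v); return o+d*(z-o[2])/d[2]
def proj(c,P):
    q=np.linalg.inv(np.array(c["pose"]))@np.append(P,1); return np.array([c["cx"]+c["fx"]*q[0]/-q[2],c["cy"]-c["fy"]*q[1]/-q[2]])
E
python3 - <<'E'
from h import *
print(status.read_state())
for n in ["scene","side","wrist"]:
    c=cap(n,n+"0.png"); print(n,{k:np.round(v,3).tolist() for k,v in c.items() if k not in("img","depth")})
    for t in ["guard","polisher","switch_nominal","guard_handle","tongue_tip"]:
        try: 
            for r in models.landmark_of(n,t)[:2]: print(t,r)
        except Exception as e: print(t,e)
    np.savez("pics/%s0.npz"%n,**c)
E
```

```text
pics
{'time_s': 0.0, 'joint_positions': array([-8.63722513e+01,  3.02779072e+01,  8.21576671e+01, -1.98263766e-03,
        6.76894874e+01, -1.02263797e+01]), 'qvel': array([-0.05218942, -0.00742611, -0.01883303,  0.0148627 ,  0.04170181,
        0.00086102]), 'tau': array([ 3.79883977e-04, -4.40038204e+01, -1.76591706e+01,  6.34258403e-02,
        5.81103971e-02, -1.52126440e-04]), 'position': array([ 0.14963733, -0.60605231,  0.22157589]), 'tcp_rot': array([[ 9.70905376e-01,  2.39463405e-01, -1.70059175e-04],
       [ 2.39463201e-01, -9.70903002e-01,  2.17633744e-03],
       [ 3.56042210e-04, -2.15374063e-03, -9.99997617e-01]]), 'force': array([-0.55207586, -0.88504915, -0.12151303]), 'moment': array([ 0.01414005,  0.01837718, -0.03307171]), 'opening': 0.9992581249338944}
scene {'fx': 420.186, 'fy': 420.186, 'cx': 279.992, 'cy': 201.87, 'pose': [[-0.899, 0.315, -0.305, 0.19], [-0.439, -0.648, 0.623, 0.576], [-0.002, 0.694, 0.72, 1.02], [0.0, 0.0, 0.0, 1.0]]}
guard {'point': [342.8, 170.1], 'confidence': 0.75}
guard {'point': [323.2, 210.1], 'confidence': 0.61}
polisher {'point': [26
[... 403 characters left out ...]
, 0.162, -0.256, 0.3], [-0.302, 0.468, -0.83, -1.087], [-0.015, 0.869, 0.495, 0.628], [0.0, 0.0, 0.0, 1.0]]}
guard {'point': [260.5, 275.7], 'confidence': 0.85}
polisher {'point': [301.2, 194.9], 'confidence': 0.34}
switch_nominal {'point': [247.5, 197.2], 'confidence': 0.79}
guard_handle {'point': [259.0, 244.9], 'confidence': 0.67}
tongue_tip {'point': [261.9, 279.9], 'confidence': 0.9}
wrist {'fx': 325.272, 'fy': 325.272, 'cx': 271.002, 'cy': 209.641, 'hand_eye': [[0.0, 0.964, 0.266, 0.071], [1.0, -0.0, 0.0, 0.001], [0.0, 0.266, -0.964, -0.163], [0.0, 0.0, 0.0, 1.0]], 'pose': [[0.24, 0.936, 0.258, 0.219], [-0.971, 0.231, 0.063, -0.591], [-0.0, -0.266, 0.964, 0.385], [0.0, 0.0, 0.0, 1.0]]}
```

View pics/scene0.png

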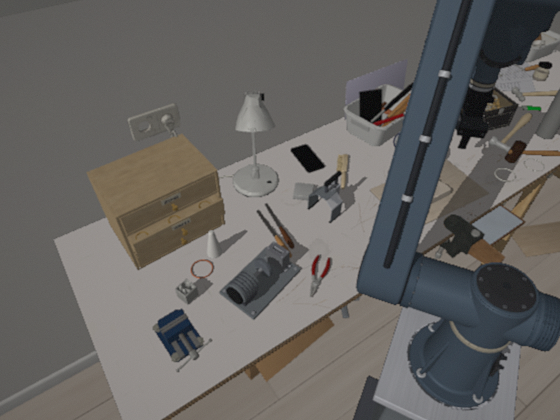

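View pics/side0.png

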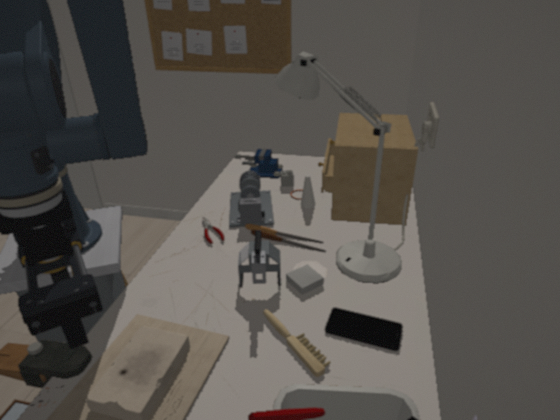

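View pics/wrist0.png

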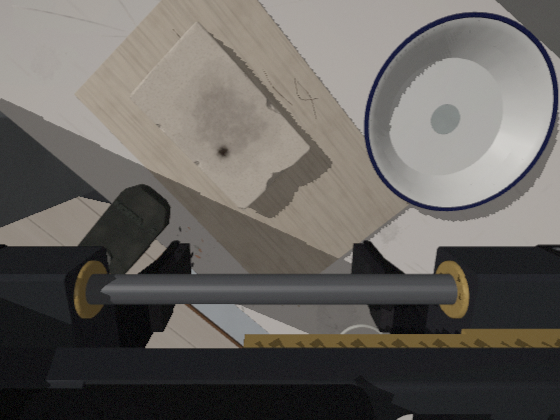

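The scene view shows the polisher at about (262,278) and the guard at (325,195). In the side view they are at (250,205) and (258,260), with the pliers between them and a flat steel block beside the guard at (305,277). Next I'll measure them using depth.

Run:
```python
from h import *
C={n:dict(np.load(f"pics/{n}0.npz")) for n in["scene","side"]}
C["scene"]["img"]
for n,t,u,v,z in [("scene","handle",338,175,.126),("side","handle",259,244.9,.126),("side","tongue",261.9,279.9,.03),("scene","tongue",335.1,200,.03),("scene","sw",277.5,250.6,.07),("side","sw",247.5,197.2,.07),("scene","pol",263.6,278,0)]:
    print(n,t,atz(C[n],u,v,z).round(4), pts(C[n],[u],[v]).round(4))
for n in C:
  c=C[n]
  for t,(x0,y0,x1,y1) in {"scene":{"g":(290,145,370,225),"p":(215,235,310,320)},"side":{"g":(220,215,340,310),"p":(215,160,330,235)}}[n].items():
    cv2.imwrite(f"pics/{n}_{t}.png",cv2.resize(c["img"][y0:y1,x0:x1,::-1],None,fx=6,fy=6,interpolation=cv2.INTER_CUBIC))
```

```text
scene handle [ 0.4563 -0.3835  0.126 ] [[ 0.4568 -0.3853  0.1243]]
side handle [ 0.4665 -0.379   0.126 ] [[ 0.4645 -0.3875  0.132 ]]
side tongue [ 0.4692 -0.3789  0.03  ] [[ 0.4667 -0.3892  0.0387]]
scene tongue [ 0.4506 -0.368   0.03  ] [[ 0.4396 -0.3281  0.0718]]
scene sw [ 0.5152 -0.0716  0.07  ] [[ 0.519  -0.0792  0.0589]]
side sw [ 0.5156 -0.0569  0.07  ] [[ 0.5226 -0.0235  0.0519]]
scene pol [ 0.5315 -0.0137  0.    ] [[ 0.5277 -0.0071  0.0115]]
```

View pics/scene_g.png

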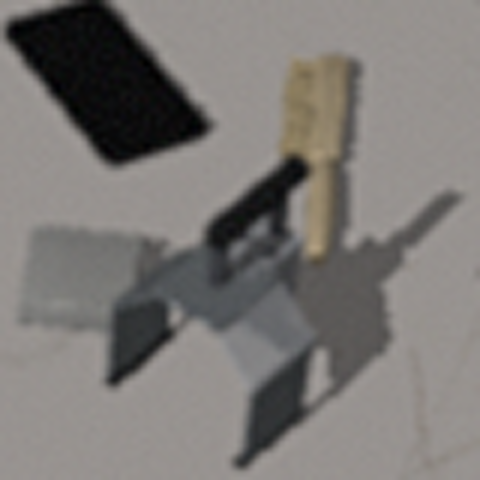

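View pics/scene_p.png

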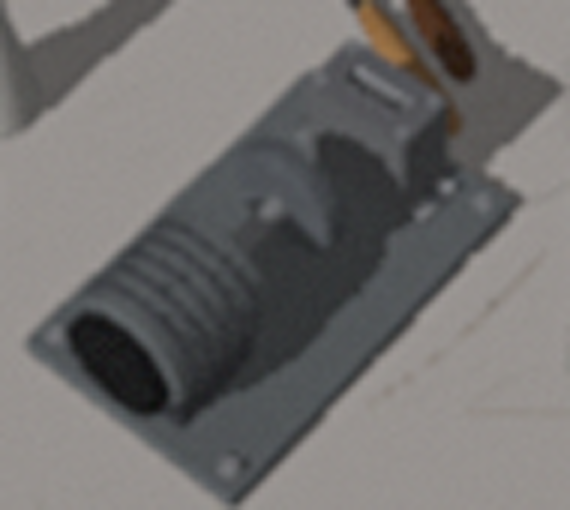

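View pics/side_g.png

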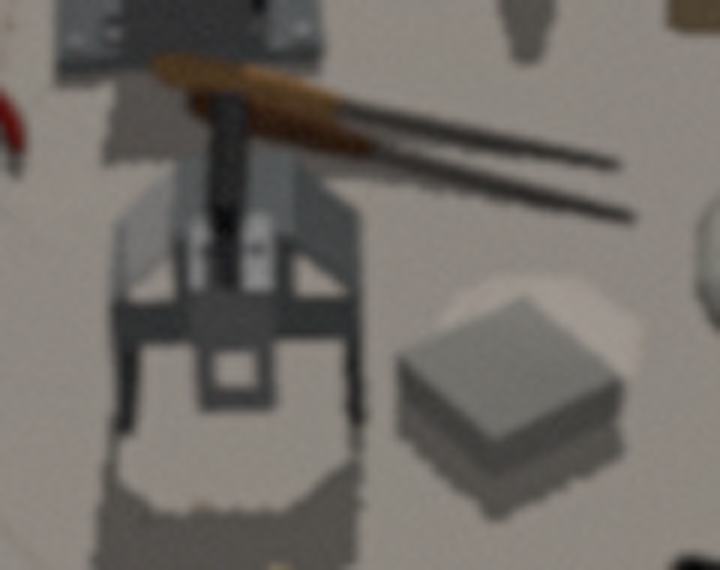

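View pics/side_p.png

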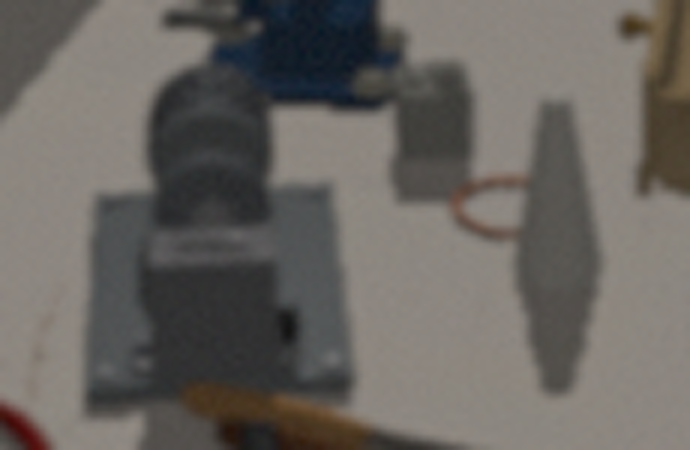

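The slot shows in the scene crop at about (278,249). The guard's tongue faces -y, almost parallel to the polisher. Before moving I'll check the tall obstacles.

Run:
```python
from h import *
C={n:dict(np.load(f"pics/{n}0.npz")) for n in["scene","side"]}
P=[]
for n in C:
    v,u=np.mgrid[0:420:1,0:560:1]; m=C[n]["depth"]>0
    p=pts(C[n],u[m],v[m]); P.append(p)
P=np.vstack(P)
# height map max on 5cm grid
for name,(x0,x1,y0,y1) in {"map":(.2,.95,-.6,.45)}.items():
    xs=np.arange(x0,x1,.05); ys=np.arange(y0,y1,.05)
    print("      "+" ".join(f"{y:5.2f}" for y in ys))
    for x in xs:
        r=[]
        for y in ys:
            m=(P[:,0]>=x)&(P[:,0]<x+.05)&(P[:,1]>=y)&(P[:,1]<y+.05)
            r.append(f"{P[m,2].max():5.2f}" if m.sum()>3 else "  .  ")
        print(f"{x:.2f} "," ".join(r))
for u,v in [(278.3,249.2)]: print(atz(C["scene"],u,v,.07))
```

```text
-0.60 -0.55 -0.50 -0.45 -0.40 -0.35 -0.30 -0.25 -0.20 -0.15 -0.10 -0.05  0.00  0.05  0.10  0.15  0.20  0.25  0.30  0.35  0.40
0.20   0.59  0.60  0.04  0.04  0.01  0.00  0.00  0.76  0.76  0.70  0.62  0.54  0.45  0.37   .     .     .     .     .     .     .  
0.25   0.04  0.04  0.04  0.01  0.00  0.00  0.00  0.75  0.75  0.67  0.59  0.51  0.42  0.34   .     .     .     .     .     .     .  
0.30   0.01  0.01  0.01  0.00  0.00  0.01  0.01  0.01  0.01  0.00  0.01  0.00  0.00 -0.76   .     .     .     .     .     .     .  
0.35   0.01  0.01  0.01  0.01  0.00  0.01  0.01  0.01  0.01  0.02  0.02  0.01  0.01  0.01  0.00   .     .     .     .     .     .  
0.40   0.01  0.01  0.01  0.01  0.09  0.09  0.08  0.01  0.01  0.02  0.02  0.01  0.01  0.01  0.01  0.00  0.00   .     .     .     .  
0.45   0.02  0.02  0.02  0.13  0.14  0.14  0.09  0.00  0.02  0.02  0.07  0.02  0.02  0.01  0.01  0.01  0.00  0.00  0.00   .     .  
0.50   0.02  0.01  0.01  0.02  0.08  0.09  0.01  0.01  0.02  0.07  0.07  0.09  0.09  0.09  0.08  0.01  0.08  0.08  0.00  0.00   .  
0.55   0.01  0.01  0.01  0.02  0.03  0.02  0.01  0
[... 343 characters left out ...]
01
0.70   0.01  0.01  0.01  0.03  0.38  0.41  0.42  0.00  0.23  0.23  0.15  0.15  0.01  0.04  0.05  0.02  0.02  0.02  0.00  0.01  0.01
0.75   0.59  0.59  0.01  0.03  0.36  0.36  0.03  0.01  0.24  0.24  0.24  0.24  0.19  0.01  0.78  0.01  0.01  0.01  0.00  0.01   .  
0.80    .    0.59  0.59  0.57  0.02  0.03  0.01  0.16  0.24  0.24  0.24  0.24  0.24  0.23  0.78  0.79  0.00  0.01  0.01  0.00   .  
0.85    .     .    0.57  0.58  0.59  0.01  0.02  0.24  0.24  0.24  0.24  0.24  0.24  0.24  0.24  0.01  0.01  0.01  0.01   .     .  
0.90    .     .     .     .    0.59  0.61  0.61  0.30  0.24  0.24  0.24  0.24  0.24  0.24  0.24  0.01  0.01  0.01  0.00   .     .  
[ 0.51532087 -0.07706898  0.07      ]
```

Request:
{"api": "send_rows", "payload": {"moves": [[1,-0.5,-0.5,0,0,0,-1],[1,-0.5,-0.5,0,0,0,-1],[1,-0.5,-0.5,0,0,0,-1],[1,-0.5,-0.5,0,0,0,-1],[1,-0.5,-0.5,0,0,0,-1],[1,-0.5,-0.5,0,0,0,-1],[1,-0.5,-0.5,0,0,0,-1],[1,-0.5,-0.5,0,0,0,-1],[1,-0.5,-0.5,0,0,0,-1],[1,-0.5,-0.3,0,0,0,-1],[1,-0.5,0,0,0,0,-1],[1,-0.5,0,0,0,0,-1]]}}

```text
time_s: 2.4
position: [0.4062, -0.3871, 0.3435]
tcp_rot: [[0.971, 0.24, 0.001], [0.24, -0.971, -0.0], [0.001, 0.001, -1.0]]
force: [0.5, 0.0, -1.0]
opening: 1.0
```

Request:
{"api": "send_rows", "payload": {"moves": [[1,-0.4,0,0,0,0,-1],[0.8,-0.4,0,0,0,0,-1],[0,0,0,0,0,-1,-1],[0,0,0,0,0,-1,-1],[0,0,0,0,0,-1,-1],[0,0,0,0,0,-1,-1],[0,0,0,0,0,-1,-1],[0,0,0,0,0,-1,-1],[0,0,0,0,0,-1,-1],[0,0,0,0,0,-0.6,-1],[0,0,0,0,0,0,-1]]}}

```text
time_s: 3.78
position: [0.4442, -0.3578, 0.3432]
tcp_rot: [[0.003, 1.0, 0.0], [1.0, -0.003, 0.0], [0.0, 0.0, -1.0]]
force: [-0.1, -0.2, 0.6]
opening: 0.998
```

Run:
```python
from h import *
C={n:dict(np.load(f"pics/{n}0.npz")) for n in["scene","side"]}
P=[]
for n in C:
    v,u=np.mgrid[0:420,0:560]; m=C[n]["depth"]>0
    P.append(pts(C[n],u[m],v[m]))
P=np.vstack(P)
m=(P[:,0]>.48)&(P[:,0]<.9)&(P[:,1]>-.4)&(P[:,1]<0)&(P[:,2]>.25)&(P[:,2]<.6)
Q=P[m]; 
for y in np.arange(-.4,0,.02):
    q=Q[(Q[:,1]>=y)&(Q[:,1]<y+.02)]
    if len(q): print(round(y,2),len(q),q.min(0).round(3),q.max(0).round(3))
c=cap("wrist","w1.png"); np.savez("pics/w1.npz",**c)
for t in ["guard","guard_handle","tongue_tip"]: print(t,models.landmark_of("wrist",t))
print(status.read_state()["position"],status.read_state()["tcp_rot"])
```

```text
-0.4 1159 [ 0.722 -0.4    0.25 ] [ 0.895 -0.38   0.587]
-0.38 1303 [ 0.718 -0.38   0.251] [ 0.9   -0.36   0.591]
-0.36 205 [ 0.716 -0.36   0.253] [ 0.9   -0.34   0.592]
-0.34 160 [ 0.699 -0.34   0.355] [ 0.743 -0.32   0.398]
-0.32 160 [ 0.689 -0.32   0.372] [ 0.73  -0.3    0.411]
-0.3 145 [ 0.676 -0.3    0.382] [ 0.718 -0.28   0.42 ]
-0.28 96 [ 0.665 -0.28   0.395] [ 0.709 -0.26   0.427]
-0.26 90 [ 0.652 -0.26   0.408] [ 0.695 -0.241  0.441]
-0.24 159 [ 0.61  -0.24   0.383] [ 0.68  -0.22   0.466]
-0.22 1000 [ 0.583 -0.22   0.379] [ 0.666 -0.2    0.473]
-0.2 488 [ 0.575 -0.2    0.384] [ 0.675 -0.18   0.477]
-0.18 408 [ 0.573 -0.18   0.391] [ 0.679 -0.16   0.478]
-0.16 318 [ 0.575 -0.16   0.416] [ 0.661 -0.14   0.461]
-0.14 280 [ 0.583 -0.14   0.409] [ 0.659 -0.12   0.446]
-0.12 25 [ 0.606 -0.12   0.414] [ 0.644 -0.115  0.428]
guard [{'point': [287.7, 155.9], 'confidence': 0.78}]
guard_handle [{'point': [283.7, 201.0], 'confidence': 0.62}]
tongue_tip [{'point': [280.7, 194.9], 'confidence': 0.68}]
[ 0.44407998 -0.3586378   0.3428108 ] [[ 3.20102715e-03  9.99994843e-01  2.58106896e-04]
 [ 9.99994875e-01 -3.20101398e-03 -5.14437462e-05]
 [-5.06172772e-05  2.58270246e-04 -9.99999965e-01]]
```

View pics/w1.png

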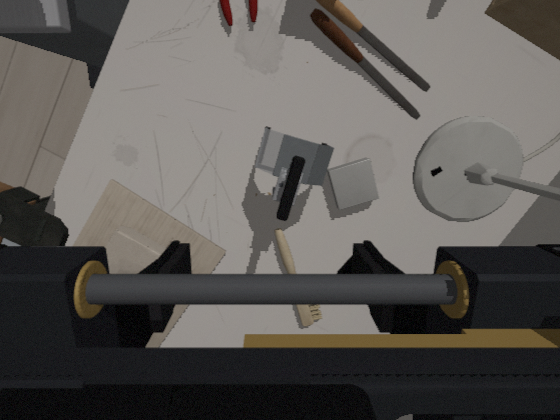

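The wrist view shows the black handle bar running from (285,218) to (298,160), so it's yawed about -12°. The steel block is close by at (353,184), and the brush handle ends near (279,233). I'll fit the bar.

Run:
```python
from h import *
c=dict(np.load("pics/w1.npz"))
v,u=np.mgrid[120:240,230:400]; u=u.ravel();v=v.ravel()
p=pts(c,u,v); g=c["img"][v,u].max(1)
m=(p[:,2]>.115)&(p[:,2]<.15); q=p[m]
print(m.sum(), "median z",np.median(q[:,2]))
r=cv2.minAreaRect(q[:,:2].astype(np.float32)*1000); print("bar rect",r)
# dark pixel version
m2=(g<40)&(u>265)&(u<315)&(v>150)&(v<225)
r2=cv2.minAreaRect(np.stack([u[m2],v[m2]],1).astype(np.float32));b=cv2.boxPoints(r2);print("dark px",r2)
print([atz(c,x,y,.133).round(4) for x,y in b])
# hood top z~.09 
m=(p[:,2]>.085)&(p[:,2]<.1);q=p[m];print("hood top",m.sum(),cv2.minAreaRect(q[:,:2].astype(np.float32)*1000),np.median(q[:,2]))
m=(p[:,2]>.012)&(p[:,2]<.03)&(u>330);q=p[m];print("steel",m.sum(),cv2.minAreaRect(q[:,:2].astype(np.float32)*1000),np.median(q[:,2]))
# polisher yaw from scene/side: motor/plate z band
for n in["scene","side"]:
    C=dict(np.load(f"pics/{n}0.npz"));cap
    vv,uu=np.mgrid[0:420,0:560];mm=(C["depth"]>0);P=pts(C,uu[mm],vv[mm])
    reg=(P[:,0]>.42)&(P[:,0]<.62)&(P[:,1]>-.15)&(P[:,1]<.15)
    for lo,hi in[(.006,.014),(.064,.074)]:
        q=P[reg&(P[:,2]>lo)&(P[:,2]<hi)]
        q=q[(q[:,1]<-.03)] if lo>.05 else q
        if len(q)>10:print(n,lo,len(q),cv2.minAreaRect(q[:,:2].astype(np.float32)*1000))
```

```text
809 median z 0.1330386804475432
bar rect ((466.23870849609375, -364.43963623046875), (77.96974182128906, 14.028401374816895), 74.18074798583984)
dark px ((288.23876953125, 187.4200439453125), (15.260169982910156, 65.21673583984375), 17.020524978637695)
[array([ 0.4436, -0.3974,  0.133 ]), array([ 0.4655, -0.3236,  0.133 ]), array([ 0.4822, -0.3287,  0.133 ]), array([ 0.4611, -0.403 ,  0.133 ])]
hood top 1585 ((471.304931640625, -349.68951416015625), (85.35066986083984, 52.62001419067383), 75.19906616210938) 0.09034814610021741
steel 1783 ((569.276123046875, -380.72674560546875), (64.0179214477539, 64.33354187011719), 17.116168975830078) 0.02029359961455085
scene 0.006 1497 ((519.75830078125, -7.2802886962890625), (294.25054931640625, 189.49081420898438), 86.93401336669922)
scene 0.064 222 ((518.75244140625, -73.91525268554688), (37.58925247192383, 62.00666427612305), 75.64532470703125)
side 0.006 817 ((521.0264892578125, -33.69667053222656), (278.12957763671875, 146.80670166015625), 73.28868865966797)
side 0.064 161 ((521.6524658203125, -62.254268646240234), (74.50517272949219, 57.122711181640625), 76.79499816894531)
```

Request:
{"api": "send_rows", "payload": {"moves": [[1,0,0,0,0,0,-1],[1,0,0,0,0,0,-1],[1,0,0,0,0,0,-1],[1,0,0,0,0,0,-1],[1,0,0,0,0,0,-1],[1,0,0,0,0,0,-1],[1,0,0,0,0,0,-1],[1,0,0,0,0,0,-1],[1,0,0.3,0,0,0,-1],[1,0,0.5,0,0,0,-1],[1,0,0.5,0,0,0,-1],[1,0,0.5,0,0,0,-1]]}}

```text
time_s: 5.48
position: [0.4442, -0.0572, 0.2974]
tcp_rot: [[0.002, 1.0, 0.001], [1.0, -0.002, -0.0], [-0.0, 0.001, -1.0]]
force: [-0.4, -0.5, 0.1]
opening: 0.998
```

Request:
{"api": "send_rows", "payload": {"moves": [[0.7,0.6,0.6,0,0,0,-1],[0,0.6,0.6,0,0,0,-1],[0,0.6,0.5,0,0,0.8,-1],[0,0,0,0,0,0.7,-1],[0,0,0,0,0,0,-1],[0,0,0,0,0,0,-1]]}}

```text
time_s: 6.22
position: [0.4895, -0.0412, 0.2553]
tcp_rot: [[0.259, 0.966, 0.0], [0.966, -0.259, -0.0], [-0.0, 0.0, -1.0]]
force: [0.5, -0.1, 0.2]
opening: 0.999
```

Run:
```python
from h import *
s=status.read_state();print(s["position"],s["tcp_rot"],s["qvel"].round(2))
c=cap("wrist","w2.png"); np.savez("pics/w2.npz",**c)
for t in ["polisher","switch_nominal"]: print(t,models.landmark_of("wrist",t))
c2=cap("scene","s2.png");np.savez("pics/s2.npz",**c2);print(models.landmark_of("scene","switch_nominal"))
```

```text
[ 0.48948512 -0.0411882   0.25533313] [[ 2.59123926e-01  9.65844017e-01  3.53743263e-04]
 [ 9.65844081e-01 -2.59123892e-01 -1.40183478e-04]
 [-4.37320423e-05  3.77985730e-04 -9.99999928e-01]] [-0.35  0.03 -0.14  0.08  0.08  0.32]
polisher [{'point': [297.2, 147.8], 'confidence': 0.9}]
switch_nominal []
[{'point': [275.8, 252.3], 'confidence': 0.82}]
```

View pics/w2.png

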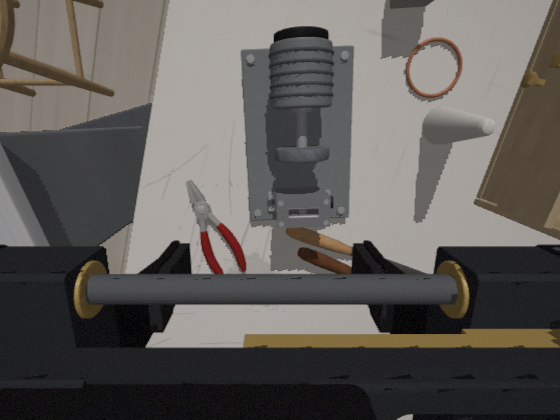

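The wrist view shows the slot clearly at (303,212), with the plate running from rows 48 to 225 and the wheel at (302,153). Now I'll measure the slot centre, the plate yaw and the hole edges.

Run:
```python
from h import *
c=dict(np.load("pics/w2.npz"))
a=c["img"][185:235,255:355]; cv2.imwrite("pics/slot.png",cv2.resize(a[:,:,::-1],None,fx=7,fy=7,interpolation=cv2.INTER_CUBIC))
np.set_printoptions(linewidth=250)
g=c["img"].mean(2).astype(int); print(g[203:222,282:326])
v,u=np.mgrid[20:260,220:380];u=u.ravel();v=v.ravel();p=pts(c,u,v)
m=(p[:,2]>.065)&(p[:,2]<.075)&(v>180)&(v<235);q=p[m];print("switch top",m.sum(),cv2.minAreaRect(q[:,:2].astype(np.float32)*1000),np.median(q[:,2]),q[:,:2].mean(0))
m=(p[:,2]>.006)&(p[:,2]<.014);q=p[m];print("plate",cv2.minAreaRect(q[:,:2].astype(np.float32)*1000),np.median(q[:,2]))
m=(p[:,2]<.055)&(p[:,2]>.0)&(v>203)&(v<222)&(u>285)&(u<322);print("low in slot",m.sum(),np.c_[u,v][m].mean(0) if m.any() else "")
```

```text
[[122 112  97  92  94  93  94  93  93  95  94  94  95  94  92  93  92  94  93  91  95  95  94  94  96  94  93  91  94  94  93  93  92  93  94  93  93  94  94  95  95  98 114 120]
 [117 106  95  93  94  94  93  94  96  93  94  93  93  91  96  95  95  94  94  93  94  93  92  94  94  92  95  93  93  93  93  94  93  94  92  94  93  93  95  93  92  97 101 106]
 [106  98  95  94  94  94  93  94  96  94  90  96  92  94  92  93  91  93  94  92  95  93  93  93  92  94  94  95  93  93  94  94  92  93  91  92  92  94  92  93  96  93  93  96]
 [ 95  95  93  93  93  94  94  95  93  95  94  92  94  93  93  93  93  93  92  94  93  94  93  93  92  94  95  93  92  93  94  95  94  95  93  92  92  94  94  92  93  93  93  95]
 [ 94  95  94  95  93  94  93  92  96  94  94  94  96  93  93  91  91  93  93  92  93  92  91  92  94  94  91  93  98 104 103 102 104 101 101 106  99  94  93  93  94  93  93  93]
 [ 95  94  95  94  92  92 100 108 106 106 106 105 104 106 107 107 107 106 106 102 102 105 101 101  99  97  96  93  93  90  90  86  88  85  84  83  90  94  94  93  92  92  93  93]
 [ 93  95  91  93  93  95 
[... 1929 characters left out ...]
  94  95  93]
 [ 92  93  92  95  95  93  91  94  92  94  93  93  94  96  95  94  93  94  93  94  96  94  91  91  92  94  93  92  91  93  90  93  92  94  92  93  94  91  91  93  94  93 104 115]
 [104  94  93  96  93  93  92  94  93  93  93  92  94  93  97  94  93  94  91  93  94  92  92  94  93  95  93  94  94  95  94  94  93  93  95  92  95  93  92  93  91  98 112 119]]
switch top 1494 ((516.4495849609375, -77.0751953125), (34.72383117675781, 59.46079635620117), 77.00930786132812) 0.07043453352663773 [ 0.516874   -0.07651726]
plate ((511.04827880859375, -27.6708984375), (265.8599853515625, 176.27389526367188), 76.91411590576172) 0.010500981028257972
low in slot 53 [303.26415094 210.32075472]
```

View pics/slot.png

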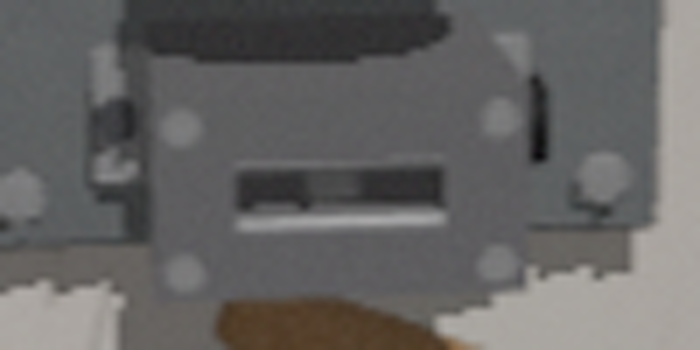

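Run:
```python
from h import *
c=dict(np.load("pics/w2.npz"))
print("slot",atz(c,303.2,212.7,.07), "L/R lip upper", atz(c,288.5,208,.07)-atz(c,317.5,207.2,.07), atz(c,288.5,217.6,.07)-atz(c,317.5,216.8,.07))
g=cv2.GaussianBlur(c["img"].mean(2).astype(np.float32),(0,0),1)
def edge(rows,c0,c1):
    o=[]
    for r in rows:
        d=np.abs(np.diff(g[r,c0:c1])); k=d.argmax(); o.append(atz(c,c0+k+.5,r,.010)[:2])
    o=np.array(o); 
    vx,vy,x0,y0=cv2.fitLine((o*1000).astype(np.float32),cv2.DIST_HUBER,0,.01,.01).ravel()
    a=np.degrees(np.arctan2(vy,vx))%180; n=np.array([-vy,vx]); print("edge yaw",a-90,"rms",np.std((o*1000-[x0,y0])@n)); return np.array([x0,y0]),a
l=edge(range(65,215),238,258); r=edge(range(60,200),342,362)
a=np.radians((l[1]+r[1])/2-90); ex=np.array([np.cos(a),np.sin(a)])
print("width",(r[0]-l[0])@ex,"mid x'",(r[0]+l[0])@ex/2,"slot x'",atz(c,303.2,212.7,.07)[:2]*1000@ex)
# switch top sides via depth
v,u=np.mgrid[180:235,250:360];u=u.ravel();v=v.ravel();p=pts(c,u,v);m=(abs(p[:,2]-.07)<.005)
mask=np.zeros((420,560),np.uint8);mask[v[m],u[m]]=1
s=[];e=[];rr=[]
for r in range(195,226):
    x=np.where(mask[r])[0]
    if len(x)>40: s.append(atz(c,x.min()-.5,r,.07)[:2]);e.append(atz(c,x.max()+.5,r,.07)[:2])
for o in(s,e):
    o=np.array(o);f=np.polyfit(o[:,1],o[:,0],1);print("switch side yaw",-np.degrees(np.arctan(f[0])))
d=np.linalg.norm
print(len(s))
c=dict(np.load("pics/scene0.npz"));print("scene slot",atz(c,278.3,249.2,.07))
```

```text
slot [ 0.51614214 -0.07756114  0.07      ] L/R lip upper [-0.0312464  0.0074325  0.       ] [-0.03150366  0.00748607  0.        ]
edge yaw -13.068832 rms 0.4380006662927935
edge yaw -13.059616 rms 0.3559007077387043
width 129.41348 mid x' 520.0039 slot x' 520.3151377681697
switch side yaw -15.125815054140881
switch side yaw -12.509137506041913
23
scene slot [ 0.51532087 -0.07706898  0.07      ]
```

The slot centre is (0.516, -0.078) and the polisher yaw is -13.06°. Both edges agree, the plate measures 129.4 mm wide, and the scene camera agrees within 1 mm. Going back to the handle.

Request:
{"api": "send_rows", "payload": {"moves": [[-1,0,0,0,0,0,-1],[-1,0,0,0,0,0,-1],[-1,0,0,0,0,0,-1],[-1,0,0,0,0,0,-1],[-1,0,0,0,0,0,-1],[-1,0,0,0,0,0,-1],[-1,0,0,0,0,0,-1],[-1,0,0,0,0,0,-1],[-1,0,0,0,0,0,-1],[-1,0,0,0,0,0,-1],[-1,0,0,0,0,0,-1],[-1,0,0,0,0,0,-1]]}}

```text
time_s: 7.98
position: [0.411, -0.3322, 0.2551]
tcp_rot: [[0.261, 0.965, 0.0], [0.965, -0.261, -0.0], [-0.0, 0.0, -1.0]]
force: [0.3, 0.4, 0.3]
opening: 0.998
```

Request:
{"api": "send_rows", "payload": {"moves": [[-1,0.8,0,0,0,0,-1],[-0.5,0.8,0,0,0,0,-1],[0,0.84,0,0,0,0.08,-1],[0,0,0.8,0,0,0,-1],[0,0,0.8,0,0,0,-1],[0,0,0.8,0,0,0,-1],[0,0,0,0,0,0,-1],[0,0,0,0,0,0,-1]]}}

```text
time_s: 8.98
position: [0.4608, -0.3839, 0.1957]
tcp_rot: [[0.275, 0.962, 0.001], [0.962, -0.275, -0.001], [-0.001, 0.001, -1.0]]
force: [0.1, 0.4, 0.8]
opening: 1.001
```

Run:
```python
from h import *
s=status.read_state();print(s["position"],s["tcp_rot"])
c=cap("wrist","w3.png")
v,u=np.mgrid[60:420,150:420];u=u.ravel();v=v.ravel();p=pts(c,u,v)
m=(abs(p[:,2]-.133)<.006)&(p[:,1]<-.3);q=p[m];print(m.sum(),cv2.minAreaRect(q[:,:2].astype(np.float32)*1000))
```

```text
[ 0.4607519  -0.38390737  0.19572079] [[ 2.74743320e-01  9.61517307e-01  7.59717416e-04]
 [ 9.61517415e-01 -2.74742680e-01 -8.49385819e-04]
 [-6.07972367e-04  9.63844605e-04 -9.99999351e-01]]
2043 ((466.1250305175781, -364.1620788574219), (76.5035629272461, 13.675718307495117), 74.55848693847656)
```

View pics/w3.png

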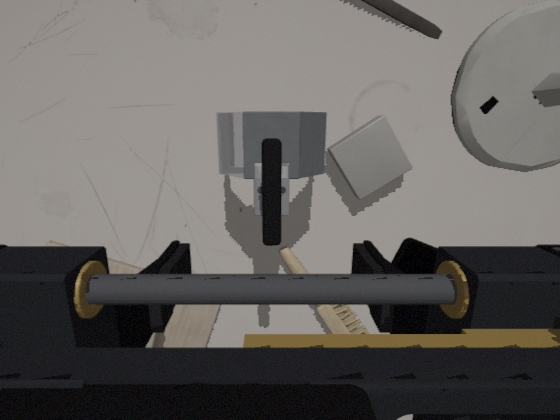

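Consistent with the first fit. The bar is centred between the fingers at column 271, so I'll descend and grip.

Request:
{"api": "send_rows", "payload": {"moves": [[0.05,0,0.8,0,0,0,-1],[0,0,0.8,0,0,0,-1],[0,0,0.8,0,0,0,-1],[0,0,0.7,0,0,0,-1],[0,0,0.45,0,0,0,-1],[0,0,0,0,0,0,-1],[0,0,0,0,0,0,-1]]}}

```text
time_s: 9.9
position: [0.4612, -0.3827, 0.1069]
tcp_rot: [[0.275, 0.962, 0.001], [0.962, -0.275, -0.001], [-0.001, 0.001, -1.0]]
force: [-0.2, -0.5, -0.4]
opening: 1.003
```

Request:
{"api": "send_rows", "payload": {"moves": [[0,0,0,0,0,0,1],[0,0,0,0,0,0,1],[0,0,0,0,0,0,1],[0,0,0,0,0,0,1],[0,0,0,0,0,0,1],[0,0,0,0,0,0,1],[0,0,0,0,0,0,1],[0,0,0,0,0,0,1]]}}

```text
time_s: 10.9
position: [0.4608, -0.3822, 0.1062]
tcp_rot: [[0.275, 0.962, 0.0], [0.962, -0.275, 0.0], [0.0, 0.0, -1.0]]
force: [1.1, -0.3, 0.8]
opening: 0.173
```

Run:
```python
from h import *
s=status.read_state();print(s)
```

```text
{'time_s': 10.9, 'joint_positions': array([-5.03601277e+01,  3.68511960e+01,  9.16186053e+01,  3.46452228e-03,
        5.15316864e+01, -3.44147507e+01]), 'qvel': array([-0.01545269, -0.06682165, -0.43142505, -0.05691332,  0.30659893,
       -0.126601  ]), 'tau': array([ 3.63945204e-03, -4.43487775e+01, -1.30433205e+01, -1.42948164e-02,
        1.55781722e-01,  5.81290835e-03]), 'position': array([ 0.46082163, -0.3822343 ,  0.10624274]), 'tcp_rot': array([[ 2.74756978e-01,  9.61513704e-01,  1.98927573e-05],
       [ 9.61513703e-01, -2.74756979e-01,  5.01978513e-05],
       [ 5.37315959e-05,  5.33494882e-06, -9.99999999e-01]]), 'force': array([ 1.10485763, -0.33139942,  0.84402454]), 'moment': array([-0.09630635, -0.25949974,  0.013151  ]), 'opening': 0.17290714346767624}
```

Gripped, with the opening at 15 mm against the 14 mm bar. I'll check clearance to the lamp using the scene picture I took at the slot.

View pics/s2.png

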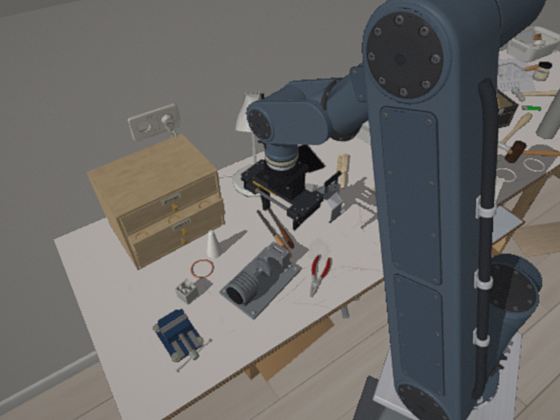

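Run:
```python
from h import *
c=dict(np.load("pics/s2.npz"))
v,u=np.mgrid[0:420,0:560];u=u.ravel();v=v.ravel();p=pts(c,u,v)
m=(c["depth"][v,u]>0)&(p[:,0]>.3)&(p[:,0]<.75)&(p[:,1]>-.3)&(p[:,1]<.15)&(p[:,2]>.2)&(p[:,2]<.7)
q=p[m]
for z in np.arange(.2,.7,.03):
    a=q[(q[:,2]>=z)&(q[:,2]<z+.03)]
    for nm,b in(("tool",a[(a[:,1]>-.11)]),("lamp",a[(a[:,1]<-.11)&(a[:,0]>.55)])):
        if len(b)>5: print(round(z,2),nm,len(b),b.min(0).round(3),b.max(0).round(3))
```

```text
0.2 lamp 56 [ 0.74  -0.148  0.2  ] [ 0.75  -0.122  0.23 ]
0.23 tool 18 [ 0.439 -0.059  0.255] [ 0.544 -0.018  0.259]
0.23 lamp 10 [ 0.744 -0.145  0.23 ] [ 0.749 -0.118  0.235]
0.26 tool 112 [ 0.437 -0.062  0.26 ] [ 0.546 -0.013  0.29 ]
0.29 tool 48 [ 0.449 -0.062  0.291] [ 0.548 -0.017  0.32 ]
0.32 tool 530 [ 0.394 -0.08   0.32 ] [0.582 0.02  0.35 ]
0.35 tool 1281 [ 0.391 -0.097  0.35 ] [0.591 0.021 0.38 ]
0.38 tool 295 [ 0.436 -0.049  0.38 ] [ 0.515 -0.006  0.41 ]
0.41 tool 666 [ 0.433 -0.067  0.41 ] [0.526 0.008 0.44 ]
0.41 lamp 202 [ 0.606 -0.291  0.41 ] [ 0.707 -0.116  0.44 ]
0.44 tool 305 [ 0.454 -0.052  0.44 ] [ 0.519 -0.004  0.47 ]
0.44 lamp 145 [ 0.618 -0.216  0.44 ] [ 0.664 -0.135  0.47 ]
0.47 tool 414 [ 0.454 -0.059  0.47 ] [ 0.529 -0.003  0.5  ]
0.47 lamp 83 [ 0.621 -0.212  0.47 ] [ 0.662 -0.165  0.477]
0.5 tool 93 [ 0.46  -0.026  0.5  ] [0.53  0.019 0.53 ]
0.53 tool 410 [0.43 0.   0.53] [0.544 0.037 0.56 ]
0.56 tool 946 [ 0.327 -0.09   0.56 ] [0.546 0.055 0.59 ]
0.59 tool 2042 [ 0.323 -0.096  0.59 ] [0.531 0.061 0.62 ]
0.62 tool 1406 [ 0.307 -0.079  0.62 ] [0.476 0.06  0.65 ]
0.65 tool 1042 [ 0.302 -0.013  0.65 ] [0.413 0.067 0.68 ]
0.68 tool 426 [0.303 0.007 0.68 ] [0.368 0.072 0.7  ]
```

The gripper body spans TCP+0.065 to +0.125, so a TCP height of 0.22 or less passes under the lamp (bottom at about 0.38). Lifting.

Request:
{"api": "send_rows", "payload": {"moves": [[0,0,-0.2,0,0,0,1],[0,0,-0.4,0,0,0,1],[0,0,-0.7,0,0,0,1],[0,0,-0.7,0,0,0,1],[0,0,-0.7,0,0,0,1],[0,-0.5,-0.7,0,0,0,1],[0,-0.5,-0.7,0,0,0,1],[0,-0.5,-0.3,0,0,0,1],[0,-0.5,-0.1,0,0,-0.29,1],[0,0,0,0,0,0,1],[0,0,0,0,0,0,1]]}}

```text
time_s: 12.28
position: [0.4127, -0.3686, 0.2187]
tcp_rot: [[0.227, 0.974, 0.0], [0.974, -0.227, 0.0], [0.0, 0.0, -1.0]]
force: [0.6, -0.2, -1.5]
opening: 0.154
```

Run:
```python
from h import *
s=status.read_state();print(s["position"],s["tcp_rot"],s["force"],s["opening"])
c=cap("wrist","w4.png");c=cap("side","d4.png")
```

```text
[ 0.412678   -0.36860847  0.21872102] [[ 2.26873664e-01  9.73924158e-01  2.74103231e-04]
 [ 9.73924194e-01 -2.26873675e-01  1.26719105e-05]
 [ 7.45282872e-05  2.64080845e-04 -9.99999962e-01]] [ 0.62153706 -0.18254879 -1.45760364] 0.1538144933291614
```

View pics/w4.png

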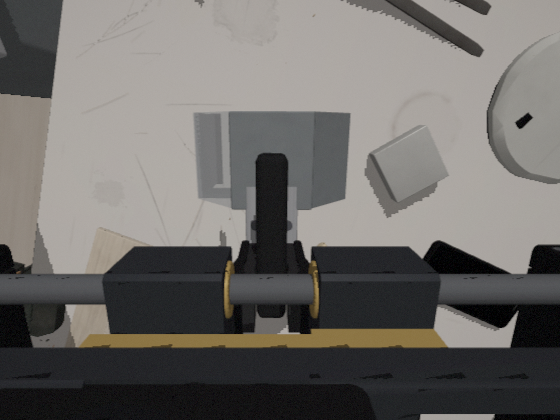

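View pics/d4.png

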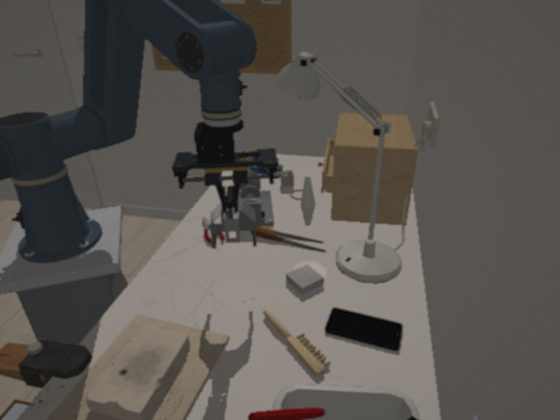

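Lifted, and the wrist view shows the guard held square. Next I'll check for tilt and any yaw or slip in the hand from the hood top.

```bash
cat > tilt.py <<'E'
from h import *
def guard(c,s,lo=.0):
    R=np.array(s["tcp_rot"]);t=np.array(s["position"])
    v,u=np.mgrid[100:245,180:365];u=u.ravel();v=v.ravel();ok=c["depth"][v,u]>0;u=u[ok];v=v[ok];p=(pts(c,u,v)-t)@R   # tool coords
    # hood top: tool z = +17mm approx
    m=(abs(p[:,2]-.017)<.012)&(p[:,0]>.02);q=p[m]
    A=np.c_[q[:,:2],np.ones(len(q))]
    for _ in range(4):
        f=np.linalg.lstsq(A,q[:,2],rcond=None)[0];r=q[:,2]-A@f;k=abs(r)<.002;A=A[k];q=q[k]
    print("hood plane pitch(about y, z/x) %.2f roll(z/y) %.2f deg, z at x=.05: %.4f"%(np.degrees(f[0]),np.degrees(f[1]),f[0]*.05+f[2]),len(q))
    print("hood rect tool",cv2.minAreaRect((q[:,:2]*1000).astype(np.float32)))
    m=(p[:,2]<-.018)&(p[:,2]>-.034)&(abs(p[:,1])<.02)&(p[:,0]>.02)&(p[:,0]<.07);q=p[m]
    fy=np.polyfit(q[:,0],q[:,1],1);fz=np.polyfit(q[:,0],q[:,2],1)
    print("bar",len(q),"yaw off %.2f pitch %.2f"%tuple(np.degrees([fy[0],fz[0]])),"max x %.1f y mid %.1f z %.1f"%(q[:,0].max()*1e3,q[:,1].mean()*1e3,q[:,2].mean()*1e3))
if __name__=="__main__":
    s=status.read_state();c=cap("wrist");guard(c,s)
E
python3 tilt.py
```

```text
hood plane pitch(about y, z/x) -0.46 roll(z/y) 0.11 deg, z at x=.05: 0.0170 2259
hood rect tool ((48.27791213989258, -0.44773292541503906), (46.700374603271484, 55.067813873291016), 89.97542572021484)
bar 2728 yaw off 0.16 pitch 1.50 max x 57.4 y mid -0.4 z -26.4
```

Request:
{"api": "send_rows", "payload": {"moves": [[0.5,0,0,0,0,0,1],[0.9,0,0,0,0,0,1],[1,0,0,0,0,0,1],[1,0,0,0,0,0,1],[1,0,0,0,0,0,1],[1,0,0,0,0,0,1],[1,0,0,0,0,0,1],[1,0,0,0,0,0,1],[1,0,0,0,0,0,1],[1,0,0,0,0,0,1],[1,0,0,0,0,0,1],[1,0,0,0,0,0,1]]}}

```text
time_s: 13.92
position: [0.4764, -0.0882, 0.2188]
tcp_rot: [[0.225, 0.974, -0.001], [0.974, -0.225, 0.001], [0.001, -0.001, -1.0]]
force: [0.1, 0.1, -2.3]
opening: 0.158
```

Request:
{"api": "send_rows", "payload": {"moves": [[0.7,0.4,0,0,0,0,1],[0.35,0.6,0,0,0,0,1],[0,0.4,0,0,0,0,1],[0,0,0,0,0,0,1],[0,0,0,0,0,0,1],[0,0,0,0,0,0,1]]}}

```text
time_s: 14.68
position: [0.5164, -0.0735, 0.2186]
tcp_rot: [[0.227, 0.974, -0.001], [0.974, -0.227, 0.0], [0.0, -0.001, -1.0]]
force: [-0.6, -0.6, -1.4]
opening: 0.159
```

```bash
python3 tilt.py
python3 - <<'E'
from h import *
s=status.read_state();print(s["position"],s["tcp_rot"],s["force"],s["opening"])
c=cap("side","d5.png");np.savez("pics/d5.npz",**c); cv2.imwrite("pics/d5z.png",cv2.resize(c["img"][130:260,180:320,::-1],None,fx=5,fy=4.5,interpolation=cv2.INTER_CUBIC))
print(models.landmark_of("side","tongue_tip"))
d=(np.array([.5175,-.0733,0])-s["position"]);print("tool err mm",(d@np.array(s["tcp_rot"])*1e3).round(2))
E
```

```text
hood plane pitch(about y, z/x) -0.51 roll(z/y) -0.03 deg, z at x=.05: 0.0170 2305
hood rect tool ((48.326290130615234, -0.28400230407714844), (54.984188079833984, 47.37644958496094), 0.024170562624931335)
bar 2729 yaw off 0.10 pitch 1.48 max x 57.4 y mid -0.4 z -26.4
[ 0.51654486 -0.07349989  0.21872429] [[ 2.26514344e-01  9.74007642e-01 -6.03761506e-04]
 [ 9.74007829e-01 -2.26514284e-01  1.67745488e-04]
 [ 2.66247819e-05 -6.26065193e-04 -9.99999804e-01]] [-0.47466042 -0.39666775 -1.88497902] 0.15706143397223707
[{'point': [246.6, 175.6], 'confidence': 0.97}]
tool err mm [  0.41   1.02 218.72]
```

View pics/d5z.png

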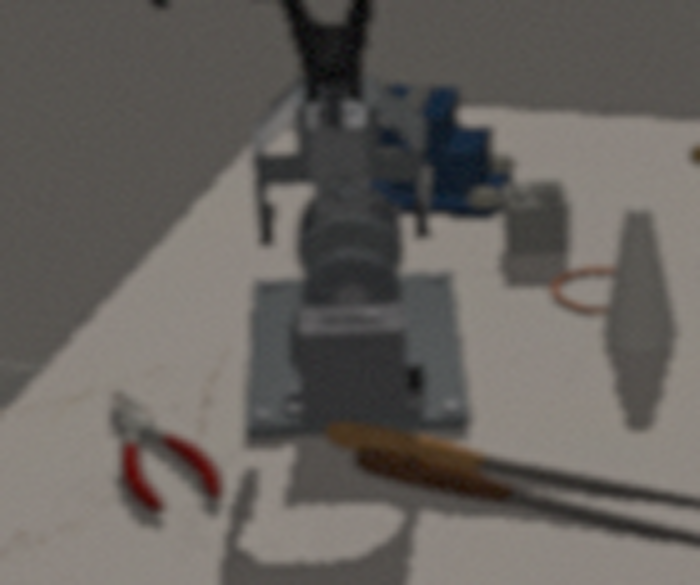

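Aligned within about 1 mm. I'll make that small correction and come down to just above the switch top (TCP about 0.152).

Request:
{"api": "send_rows", "payload": {"moves": [[0.016,0.04,0.5,0,0,0,1],[0,0,0.7,0,0,0,1],[0,0,0.7,0,0,0,1],[0,0,0.5,0,0,0,1],[0,0,0.25,0,0,0,1],[0,0,0,0,0,0,1],[0,0,0,0,0,0,1]]}}

```text
time_s: 15.7
position: [0.5186, -0.0732, 0.153]
tcp_rot: [[0.226, 0.974, 0.001], [0.974, -0.226, -0.0], [-0.0, 0.001, -1.0]]
force: [0.5, -0.2, -2.4]
opening: 0.156
```

Run:
```python
from h import *
s=status.read_state();print(s["position"],s["force"],s["moment"])
for n,(x0,y0,x1,y1) in {"side":(200,130,300,230),"scene":(215,200,335,300)}.items():
    c=cap(n);cv2.imwrite(f"pics/{n}6.png",cv2.resize(c["img"][y0:y1,x0:x1,::-1],None,fx=6,fy=6,interpolation=cv2.INTER_CUBIC))
d=(np.array([.5175,-.0733,0])-s["position"]);print("tool err mm",(d@np.array(s["tcp_rot"])*1e3).round(2))
```

```text
[ 0.51860421 -0.07318532  0.15300233] [ 0.49573299 -0.19206331 -2.37073   ] [-0.17694727 -0.01848059  0.04371289]
tool err mm [ -0.34  -1.23 153.  ]
```

View pics/side6.png

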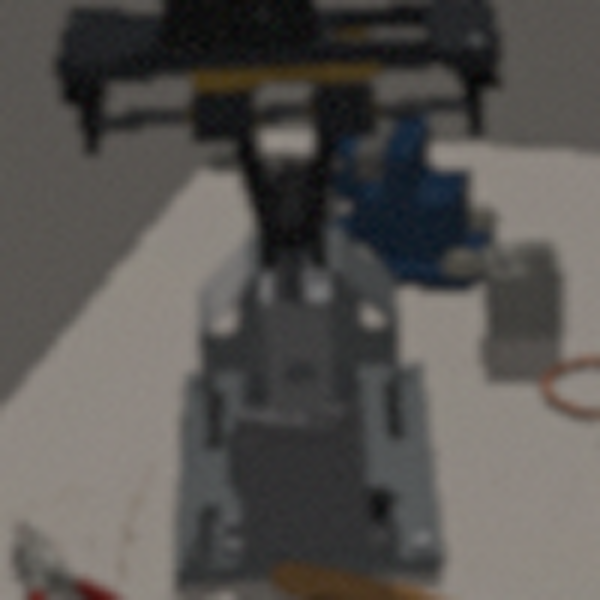

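View pics/scene6.png

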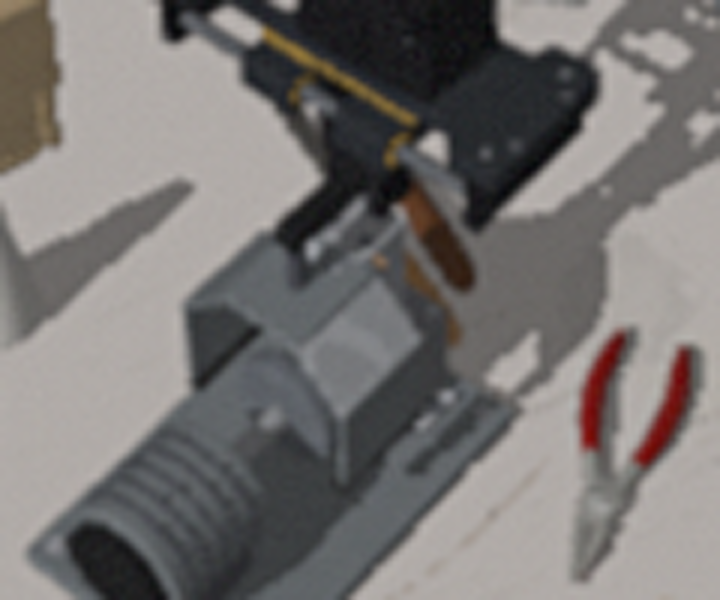

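The tongue is right over the slot. I'll lower 12 mm gently and feel for contact.

Request:
{"api": "send_rows", "payload": {"moves": [[0,-0.02,0.15,0,0,0,1],[0,0,0.12,0,0,0,1],[0,0,0.12,0,0,0,1],[0,0,0.1,0,0,0,1],[0,0,0,0,0,0,1],[0,0,0,0,0,0,1]]}}

```text
time_s: 16.55
position: [0.5177, -0.0729, 0.1403]
tcp_rot: [[0.226, 0.974, 0.0], [0.974, -0.226, 0.0], [0.0, 0.0, -1.0]]
force: [0.0, -0.4, -2.9]
opening: 0.155
```

```bash
python3 - <<'E'
from h import *
s=status.read_state();print(s["position"],s["force"],s["moment"])
E
python3 tilt.py
```

```text
[ 0.51770062 -0.07294251  0.14029164] [ 0.01421046 -0.38670065 -2.91434564] [-0.10277857 -0.02881124 -0.01249129]
hood plane pitch(about y, z/x) -0.42 roll(z/y) 0.01 deg, z at x=.05: 0.0170 2325
hood rect tool ((48.810569763183594, -0.4541893005371094), (46.887229919433594, 53.999900817871094), 89.97147369384766)
bar 2747 yaw off 0.09 pitch 1.53 max x 57.4 y mid -0.4 z -26.4
```

No contact force at TCP 0.140, and a miss would have landed at 0.146, so the tongue is in the slot. Pressing on.

Request:
{"api": "send_rows", "payload": {"moves": [[0,0,0.15,0,0,0,1],[0,0,0.15,0,0,0,1],[0,0,0.15,0,0,0,1],[0,0,0,0,0,0,1]]}}

```text
time_s: 17.1
position: [0.5176, -0.0726, 0.1286]
tcp_rot: [[0.226, 0.974, -0.0], [0.974, -0.226, 0.001], [0.001, -0.0, -1.0]]
force: [0.6, 2.6, -3.7]
opening: 0.156
```

```bash
python3 - <<'E'
from h import *
s=status.read_state();print(s["position"],s["force"],s["moment"])
E
python3 tilt.py
```

```text
[ 0.51764896 -0.07255489  0.128592  ] [ 0.64705525  2.5861124  -3.66334883] [ 0.48347352 -0.34335048 -0.00217521]
hood plane pitch(about y, z/x) -1.46 roll(z/y) 0.14 deg, z at x=.05: 0.0163 1521
hood rect tool ((48.431156158447266, 0.18245506286621094), (56.1005973815918, 47.35360336303711), 0.5001978874206543)
bar 2745 yaw off 0.28 pitch 0.85 max x 57.4 y mid -0.5 z -27.1
```

Request:
{"api": "send_rows", "payload": {"moves": [[0.01,0,0.15,0,0,0,1],[0.01,0,0.15,0,0,0,1],[0,0,0.1,0,0,0,1],[0,0,0,0,0,0,1]]}}

```text
time_s: 17.65
position: [0.5177, -0.0724, 0.1188]
tcp_rot: [[0.226, 0.974, -0.0], [0.974, -0.226, 0.0], [0.0, -0.0, -1.0]]
force: [1.6, 1.9, -0.7]
opening: 0.16
```

```bash
python3 - <<'E'
from h import *
s=status.read_state();print(s["position"],s["force"],s["moment"])
E
python3 tilt.py
```

```text
[ 0.51766047 -0.07241148  0.11875349] [ 1.63737256  1.89688357 -0.65057958] [ 0.46404207 -0.30888041  0.05876358]
hood plane pitch(about y, z/x) -1.48 roll(z/y) 0.12 deg, z at x=.05: 0.0164 1446
hood rect tool ((48.63638687133789, -0.08769989013671875), (56.24643325805664, 47.23957824707031), 1.1448707580566406)
bar 2754 yaw off 0.27 pitch 0.83 max x 57.4 y mid -0.5 z -27.0
```

Request:
{"api": "send_rows", "payload": {"moves": [[0,0,0.1,0,0,0,1],[0,0,0.06,0,0,0,1],[0,0,0,0,0,0,1]]}}

```text
time_s: 18.08
position: [0.5179, -0.0728, 0.1159]
tcp_rot: [[0.226, 0.974, 0.0], [0.974, -0.226, -0.001], [-0.001, 0.001, -1.0]]
force: [-1.8, 1.8, 7.2]
opening: 0.157
```

```bash
python3 - <<'E'
from h import *
s=status.read_state();print(s["position"],s["force"],s["moment"])
E
python3 tilt.py
```

```text
[ 0.51786796 -0.07282584  0.11588854] [-1.80842799  1.83811816  7.16184742] [ 0.39678392  0.12495934 -0.02931137]
hood plane pitch(about y, z/x) -2.11 roll(z/y) 0.04 deg, z at x=.05: 0.0164 1375
hood rect tool ((48.3264045715332, -0.5535163879394531), (55.93748092651367, 47.76716613769531), 0.10338062047958374)
bar 2765 yaw off 0.26 pitch 0.81 max x 57.3 y mid -0.4 z -27.2
```

Request:
{"api": "send_rows", "payload": {"moves": [[0,0,0.1,0,0,0,1],[0,0,0.1,0,0,0,1],[0,0,0,0,0,0,1]]}}

```text
time_s: 18.5
position: [0.5179, -0.0751, 0.1143]
tcp_rot: [[0.223, 0.975, 0.001], [0.975, -0.223, -0.006], [-0.005, 0.003, -1.0]]
force: [-8.9, -3.8, 31.2]
opening: 0.154
```

```bash
python3 - <<'E'
from h import *
s=status.read_state();print(s["position"],s["force"],s["moment"])
E
python3 tilt.py
```

```text
[ 0.51786933 -0.07513546  0.1143268 ] [-8.90546366 -3.78182404 31.20322434] [-0.62076824  1.42716696 -0.01352692]
hood plane pitch(about y, z/x) -6.09 roll(z/y) -1.11 deg, z at x=.05: 0.0166 601
hood rect tool ((50.32461929321289, -0.8912982940673828), (53.81086730957031, 51.49518966674805), 0.013145741075277328)
bar 2791 yaw off 0.48 pitch -0.22 max x 57.2 y mid -0.4 z -28.9
```

Run:
```python
from h import *
for n,(x0,y0,x1,y1) in {"side":(200,130,300,230),"scene":(215,200,335,300),"wrist":(150,60,400,260)}.items():
    c=cap(n);np.savez(f"pics/{n}7.npz",**c);cv2.imwrite(f"pics/{n}7.png",cv2.resize(c["img"][y0:y1,x0:x1,::-1],None,fx=6 if n!="wrist" else 3,fy=6 if n!="wrist" else 3,interpolation=cv2.INTER_CUBIC))
```

```text
(no output)
```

View pics/side7.png

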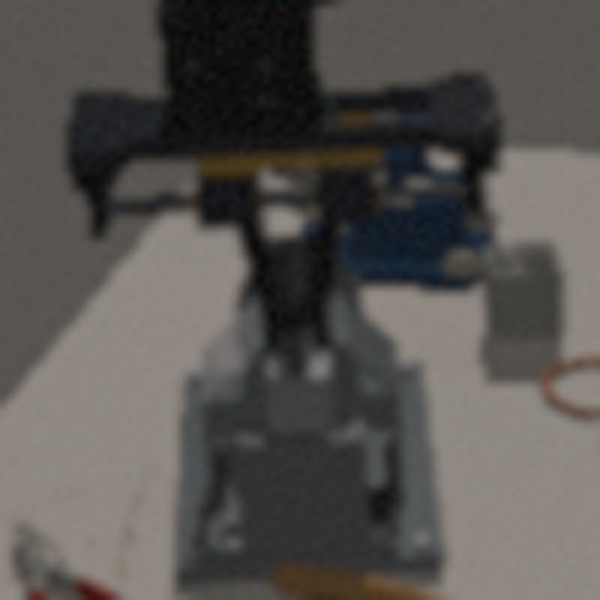

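View pics/scene7.png

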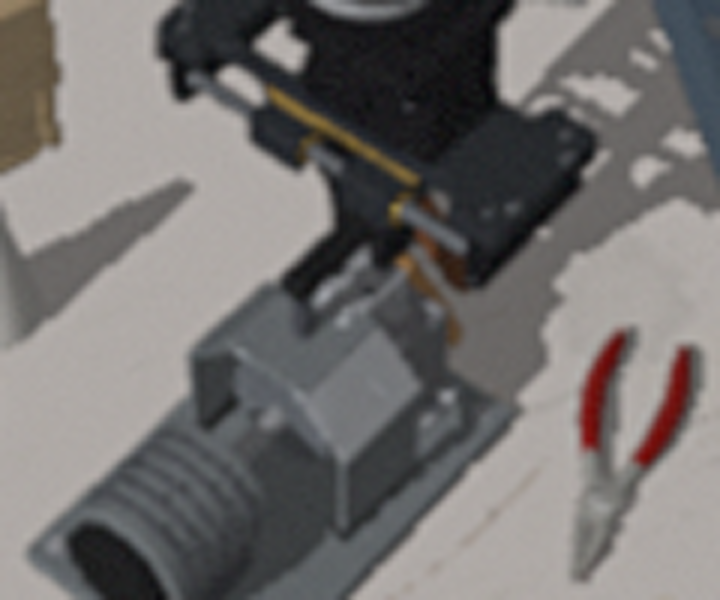

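View pics/wrist7.png

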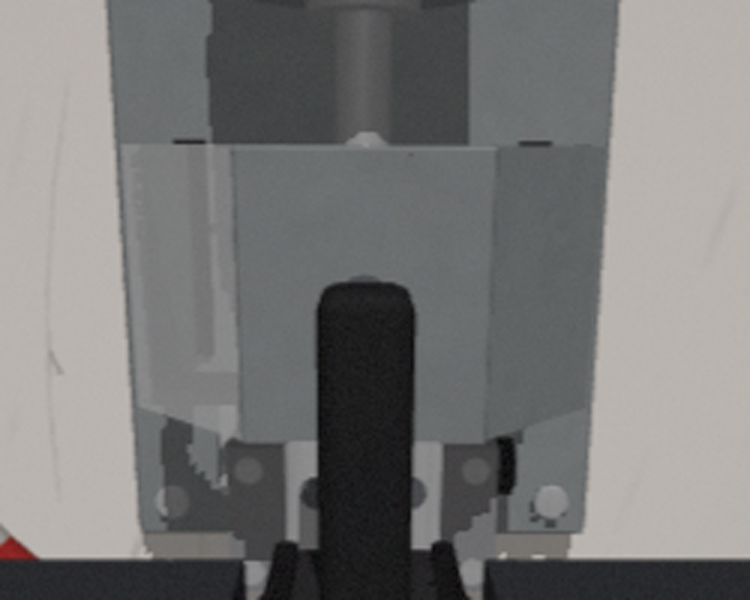

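The picture shows the guard low and square over the plate. I'll measure world heights of the hood top and bar along the guard's y. Flush would be 0.100 and 0.143.

```bash
cat > flush.py <<'E'
from h import *
def flush(c):
    a=np.radians(-13.06);ex=np.array([np.cos(a),np.sin(a)]);ey=np.array([-ex[1],ex[0]])
    o=np.array([.5161,-.0776])+.054*ey   # guard origin if tongue in slot
    v,u=np.mgrid[20:260,150:420];u=u.ravel();v=v.ravel();k=c["depth"][v,u]>0;p=pts(c,u[k],v[k])
    x=(p[:,:2]-o)@ex;y=(p[:,:2]-o)@ey;z=p[:,2]
    for nm,m in (("hood",(abs(x)<.022)&(abs(x)>.011)&(z>.085)&(z<.12)&(abs(y)<.03)),("bar",(abs(x)<.005)&(z>.13)&(z<.16)),("plate",(abs(x)>.055)&(abs(x)<.062)&(z<.02)&(z>.003))):
        for y0 in np.arange(-.06,.06,.01):
            q=m&(y>=y0)&(y<y0+.01)
            if q.sum()>8: print(nm,"y %+.3f"%y0,"z %.4f"%np.median(z[q]),"L %.4f R %.4f"%(np.median(z[q&(x<0)]),np.median(z[q&(x>0)])) if nm!="bar" else "",q.sum())
if __name__=="__main__":
    import sys
    flush(dict(np.load(sys.argv[1])) if len(sys.argv)>1 else cap("wrist"))
E
python3 flush.py pics/wrist7.npz
```

```text
hood y -0.030 z 0.1002 L 0.1003 R 0.1002 564
hood y -0.020 z 0.1005 L 0.1006 R 0.1004 710
hood y -0.010 z 0.1008 L 0.1009 R 0.1007 748
hood y +0.000 z 0.1011 L 0.1011 R 0.1011 765
hood y +0.010 z 0.1013 L 0.1014 R 0.1013 831
hood y +0.020 z 0.1016 L 0.1016 R 0.1016 510
bar y -0.040 z 0.1428  452
bar y -0.030 z 0.1431  504
bar y -0.020 z 0.1434  542
bar y -0.010 z 0.1437  566
bar y +0.000 z 0.1434  413
plate y -0.060 z 0.0105 L 0.0106 R 0.0104 183
plate y -0.050 z 0.0105 L 0.0105 R 0.0105 142
plate y +0.020 z 0.0105 L 0.0100 R 0.0106 35
plate y +0.030 z 0.0105 L 0.0105 R 0.0105 244
plate y +0.040 z 0.0104 L 0.0105 R 0.0104 253
plate y +0.050 z 0.0106 L 0.0105 R 0.0106 254
```

The hood's -y edge is down on the plate. The +y end is about 1.3 mm up, because pressing at y=-50, outside the hood, levers it. I'll ease off the press and look again.

Request:
{"api": "send_rows", "payload": {"moves": [[0,0,-0.06,0,0,0,1],[0,0,-0.06,0,0,0,1],[0,0,-0.06,0,0,0,1],[0,0,0,0,0,0,1],[0,0,0,0,0,0,1]]}}

```text
time_s: 19.32
position: [0.5179, -0.0734, 0.1151]
tcp_rot: [[0.225, 0.974, 0.0], [0.974, -0.225, -0.002], [-0.002, 0.001, -1.0]]
force: [-1.7, -1.5, 8.5]
opening: 0.155
```

```bash
python3 flush.py; python3 -c "
from h import *
s=status.read_state();print(s['position'],s['force'],s['moment'])"
```

```text
hood y -0.030 z 0.1004 L 0.1004 R 0.1004 514
hood y -0.020 z 0.1006 L 0.1006 R 0.1006 710
hood y -0.010 z 0.1007 L 0.1007 R 0.1007 723
hood y +0.000 z 0.1009 L 0.1009 R 0.1008 771
hood y +0.010 z 0.1010 L 0.1009 R 0.1011 790
hood y +0.020 z 0.1011 L 0.1011 R 0.1010 587
bar y -0.040 z 0.1432  405
bar y -0.030 z 0.1434  491
bar y -0.020 z 0.1435  515
bar y -0.010 z 0.1437  546
bar y +0.000 z 0.1434  505
plate y -0.060 z 0.0105 L 0.0105 R 0.0105 181
plate y -0.050 z 0.0105 L 0.0105 R 0.0105 152
plate y +0.020 z 0.0107 L 0.0109 R 0.0104 20
plate y +0.030 z 0.0105 L 0.0105 R 0.0104 236
plate y +0.040 z 0.0104 L 0.0104 R 0.0104 251
plate y +0.050 z 0.0106 L 0.0106 R 0.0106 255
[ 0.51795887 -0.07342095  0.11513355] [-1.81929917 -1.68732669  7.99145159] [-0.45385922  0.27650337  0.01704388]
```

It's settling flat. Now I'll open the fingers in place and see whether it stays home.

Request:
{"api": "send_rows", "payload": {"moves": [[0,0,-0.05,0,0,0,1],[0,0,0,0,0,0,0.4],[0,0,0,0,0,0,0],[0,0,0,0,0,0,-0.4],[0,0,0,0,0,0,-0.6],[0,0,0,0,0,0,-0.6]]}}

```text
time_s: 20.12
position: [0.5177, -0.0724, 0.1157]
tcp_rot: [[0.226, 0.974, -0.0], [0.974, -0.226, 0.0], [0.0, -0.0, -1.0]]
force: [0.1, -0.0, 0.2]
opening: 0.642
```

```bash
python3 flush.py; python3 -c "
from h import *
s=status.read_state();print(s['position'],s['force'],s['opening'])"
```

```text
hood y -0.030 z 0.1009 L 0.1008 R 0.1009 455
hood y -0.020 z 0.1010 L 0.1010 R 0.1009 675
hood y -0.010 z 0.1008 L 0.1008 R 0.1009 726
hood y +0.000 z 0.1008 L 0.1008 R 0.1008 761
hood y +0.010 z 0.1007 L 0.1007 R 0.1007 776
hood y +0.020 z 0.1005 L 0.1004 R 0.1005 749
bar y -0.040 z 0.1440  347
bar y -0.030 z 0.1439  494
bar y -0.020 z 0.1439  519
bar y -0.010 z 0.1438  549
bar y +0.000 z 0.1435  595
bar y +0.010 z 0.1384  42
plate y -0.060 z 0.0106 L 0.0106 R 0.0106 179
plate y -0.050 z 0.0104 L 0.0104 R 0.0104 167
plate y +0.030 z 0.0105 L 0.0105 R 0.0106 226
plate y +0.040 z 0.0104 L 0.0104 R 0.0104 240
plate y +0.050 z 0.0104 L 0.0105 R 0.0104 249
[ 0.5177559  -0.0724078   0.11578928] [-0.28967963  0.78378021 -0.28090095] 0.6796631794672383
```

It stays down after release. The +y end is flush and the -y end is perhaps 0.4 mm up, which is near the depth noise. I'll back off upward with the fingers open and re-measure.

Request:
{"api": "send_rows", "payload": {"moves": [[0,0,0,0,0,0,-1],[0,0,-0.3,0,0,0,-1],[0,0,-0.6,0,0,0,-1],[0,0,-0.8,0,0,0,-1],[0,0,-0.8,0,0,0,-1],[0,0,-0.5,0,0,0,-1],[0,0,0,0,0,0,-1],[0,0,0,0,0,0,-1]]}}

```text
time_s: 21.18
position: [0.5173, -0.0723, 0.1905]
tcp_rot: [[0.226, 0.974, -0.001], [0.974, -0.226, 0.0], [0.0, -0.001, -1.0]]
force: [0.1, 0.7, -0.3]
opening: 1.0
```

```bash
python3 -c "
from h import *
from flush import flush
s=status.read_state();print(s['position'],s['force'],s['opening'])
c=cap('wrist','w8.png');flush(c);np.savez('pics/w8.npz',**c)
c=cap('side','d8.png');cv2.imwrite('pics/d8z.png',cv2.resize(c['img'][130:230,200:300,::-1],None,fx=6,fy=6,interpolation=cv2.INTER_CUBIC))"
```

```text
[ 0.51731881 -0.07228715  0.1904963 ] [ 0.12529709  0.71413536 -0.34134263] 0.9998215250443216
hood y -0.030 z 0.1010 L 0.1010 R 0.1009 240
hood y -0.020 z 0.1009 L 0.1009 R 0.1008 362
hood y -0.010 z 0.1007 L 0.1008 R 0.1007 363
hood y +0.000 z 0.1007 L 0.1007 R 0.1007 369
hood y +0.010 z 0.1006 L 0.1006 R 0.1006 412
hood y +0.020 z 0.1005 L 0.1006 R 0.1005 359
bar y -0.060 z 0.1442  207
bar y -0.050 z 0.1442  211
bar y -0.040 z 0.1441  213
bar y -0.030 z 0.1439  222
bar y -0.020 z 0.1439  224
bar y -0.010 z 0.1438  251
bar y +0.000 z 0.1434  256
bar y +0.010 z 0.1388  14
plate y -0.060 z 0.0105 L 0.0105 R 0.0105 118
plate y -0.050 z 0.0105 L 0.0105 R 0.0105 122
plate y -0.040 z 0.0105 L 0.0104 R 0.0106 81
plate y -0.030 z 0.0106 L 0.0105 R 0.0107 45
plate y -0.020 z 0.0104 L 0.0104 R 0.0104 65
plate y -0.010 z 0.0107 L 0.0108 R 0.0104 53
plate y +0.000 z 0.0106 L 0.0107 R 0.0103 69
plate y +0.010 z 0.0106 L 0.0106 R 0.0107 57
plate y +0.020 z 0.0103 L 0.0103 R 0.0105 65
plate y +0.030 z 0.0104 L 0.0105 R 0.0104 141
plate y +0.040 z 0.0105 L 0.0106 R 0.0105 149
plate y +0.050 z 0.0105 L 0.0106 R 0.0104 153
```

View pics/w8.png

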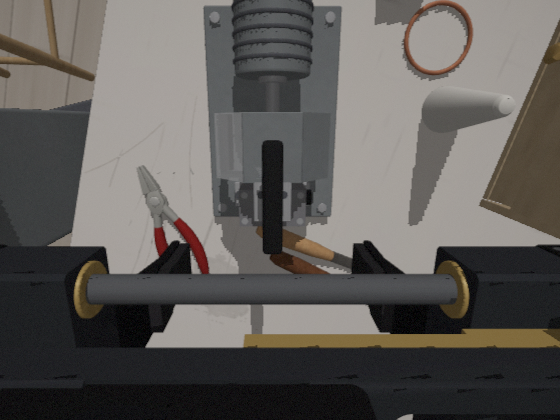

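View pics/d8z.png

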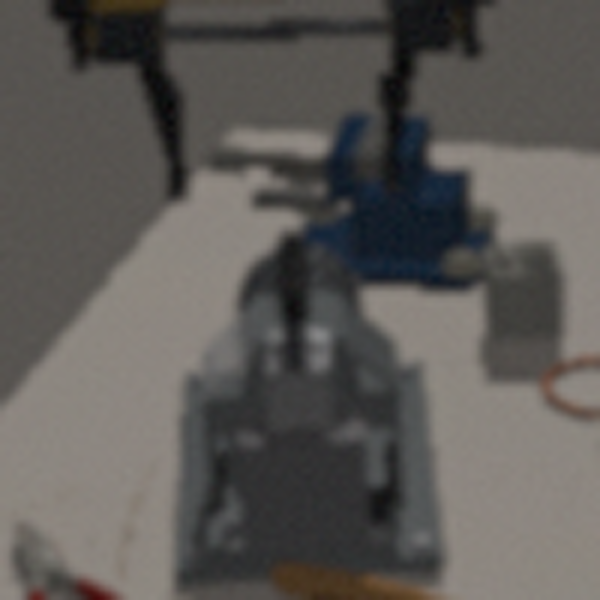

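It has been stable since release, with no spring-back, and the tongue was driven past full depth under 31 N. Last, I'll check that the bystanders haven't moved and that nothing is drifting, then hand in.

```bash
python3 -c "
from h import *
a=dict(np.load('pics/side0.npz'))['img'];c=cap('side');b=c['img']
for nm,(x0,y0,x1,y1) in {'steel':(283,258,330,295),'brush':(262,308,330,375),'pliers':(200,215,228,245),'cone':(300,175,318,212),'cube':(278,168,296,195),'bangle':(288,188,302,202)}.items():
    print(nm,np.abs(a[y0:y1,x0:x1].astype(int)-b[y0:y1,x0:x1]).mean().round(2))
p=cap('wrist');q=dict(np.load('pics/w8.npz'));print('depth drift',np.abs(p['depth'][110:250,215:330]-q['depth'][110:250,215:330]).mean())
print(status.read_state()['time_s']);print(bot.hand_in())"
```

```text
steel 1.1
brush 1.82
pliers 1.23
cone 1.13
cube 1.21
bangle 1.14
depth drift 0.0035892217
21.375
the job is handed in; nothing more can be done
None
```

The guard is back over the wheel with its tongue in the interlock slot, and the job is handed in at 21.4 s of the 58 s allowed.

- **Fit:** I measured the slot with the wrist camera (about x 0.516, y -0.078, yaw -13.1°), gripped the handle above the tongue, carried the guard below the lamp, and lowered it. It went in first time, passing the height of a missed landing with no contact force.
- **Press:** I pressed to about 31 N. The tongue reached full depth, with the guard's -y edge on the plate. The press lifted the +y end about 1.3 mm, and it settled when I eased off.
- **After letting go:** The gripper is open, about 75 mm above its release height, and the tool force reads about zero. The guard did not spring back up over the next second, so I take it as snapped in. Nothing reads the plunger directly.
- **Flushness:** The +y end is level with the plate within measurement noise. The -y end, on the tongue side, reads about 0.4 mm high at the hood and about 0.7 mm at the tongue. That could be play in the catch or depth error.
- **Other things on the bench:** All six listed items look unchanged in before-and-after pictures.
- **A check that disagreed:** A last comparison of two depth images of the guard gave a mean difference of 3.6 mm. The height profiles just before it were stable to about 0.1–0.2 mm. I suspect noise at object edges, but I did not track it down before handing in.

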